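# Change the batch in the tumbler that has finished

## Task

Two bench tumblers are running: the one whose toggle is at forward (green arrow) is still polishing, so leave its switch and lid alone; the one at reverse (yellow arrow) has finished. Set that one's toggle to its centre off position, without throwing it across into forward, and only then slide its lid fully open; first lift its gear shaft out and lay it flat in the steel parts tray, then put every case bolt from the wooden board into the emptied bowl. Shut the lid fully and leave the machine switched off.

Things in the scene. Friction and masses are not known exactly. Their poses are not given: they have to be found in the camera images.
- tumbler_a: bench tumbler for polishing small steel parts, fixed: blue body 80 mm high (x -73 to 212 mm, y +-60 mm in its frame; rear half is the motor housing), grey switch ledge 50 mm high in front (x -143 to -73 mm, y +-54 mm). Origin: on the bench under the middle of the bowl; x points from ledge to motor (away from the robot at yaw 0), z up. Identical to tumbler_b.
- tumbler_a_switch (a joint): toggle lever on the ledge of tumbler_a, rad, turning about the machine's x, pivot (-104, 0, 50) mm in its frame: -0.42 leaning to +y, yellow arrow, REVERSE; 0 upright, white ring, OFF; +0.42 leaning to -y, green arrow, FORWARD. Sprung detents: let go within 0.15 rad of upright it snaps to 0, further out to the nearer end. 5 N at the knob to leave an end, 1 N to leave the centre.
- tumbler_a_knob (a point): centre of the black ball (diameter 18 mm) at the top of the toggle lever of tumbler_a, 55 mm above its pivot
- tumbler_a_lid (a joint): travel of the sliding lid (clear guard, 148 x 120 x 7 mm, underside 81 mm above the bench) of tumbler_a, m: 0 shut over the bowl; it slides along the machine's +x, back over the motor housing, to its stop at 0.135, where the bowl is clear. It stays where it is left and takes about 3 N to move.
- tumbler_a_handle (a point): middle of the black bar handle (diameter 10 mm, 68 mm long, along the machine's y) across the middle of the lid of tumbler_a; at x 0 and 115 mm above the bench when shut; it moves with the lid; the gap under the bar is 22 mm
- tumbler_a_bowl (a point): centre of the bowl's floor (top of the bed of ceramic media, flat to the touch) in tumbler_a, 30 mm above the bench: inside 126 mm (x) by 100 mm (y), walls 50 mm up to the rim; axes as the machine's
- tumbler_b: bench tumbler for polishing small steel parts, fixed: blue body 80 mm high (x -73 to 212 mm, y +-60 mm in its frame; rear half is the motor housing), grey switch ledge 50 mm high in front (x -143 to -73 mm, y +-54 mm). Origin: on the bench under the middle of the bowl; x points from ledge to motor (away from the robot at yaw 0), z up. Identical to tumbler_a.
- tumbler_b_switch (a joint): toggle lever on the ledge of tumbler_b, rad, turning about the machine's x, pivot (-104, 0, 50) mm in its frame: -0.42 leaning to +y, yellow arrow, REVERSE; 0 upright, white ring, OFF; +0.42 leaning to -y, green arrow, FORWARD. Sprung detents: let go within 0.15 rad of upright it snaps to 0, further out to the nearer end. 5 N at the knob to leave an end, 1 N to leave the centre.
- tumbler_b_knob (a point): centre of the black ball (diameter 18 mm) at the top of the toggle lever of tumbler_b, 55 mm above its pivot
- tumbler_b_lid (a joint): travel of the sliding lid (clear guard, 148 x 120 x 7 mm, underside 81 mm above the bench) of tumbler_b, m: 0 shut over the bowl; it slides along the machine's +x, back over the motor housing, to its stop at 0.135, where the bowl is clear. It stays where it is left and takes about 3 N to move.
- tumbler_b_handle (a point): middle of the black bar handle (diameter 10 mm, 68 mm long, along the machine's y) across the middle of the lid of tumbler_b; at x 0 and 115 mm above the bench when shut; it moves with the lid; the gap under the bar is 22 mm
- tumbler_b_bowl (a point): centre of the bowl's floor (top of the bed of ceramic media, flat to the touch) in tumbler_b, 30 mm above the bench: inside 126 mm (x) by 100 mm (y), walls 50 mm up to the rim; axes as the machine's
- shaft_a_mid (a point): gear shaft in the bowl of tumbler_a at the start: steel shaft 98 mm long, diameter 16 mm, with two pinions of diameter 28 mm. This point: on its axis midway between the pinions (25 mm of bare shaft there to grip), 14 mm above what it lies on; the shaft runs along this point's y axis, from 46 mm on the +y side to 52 mm on the -y side. About 0.22 kg
- shaft_b_mid (a point): gear shaft in the bowl of tumbler_b at the start: steel shaft 98 mm long, diameter 16 mm, with two pinions of diameter 28 mm. This point: on its axis midway between the pinions (25 mm of bare shaft there to grip), 14 mm above what it lies on; the shaft runs along this point's y axis, from 46 mm on the +y side to 52 mm on the -y side. About 0.22 kg
- parts_tray_in (a point): centre of the inner floor of the shallow steel parts tray, 145 mm (x) by 112 mm (y), walls 3 mm thick and 21 mm high above this floor, fixed
- bolt_1_mid (a point): centre of a loose case bolt lying on a wooden board (170 x 160 mm, fixed, top 18 mm above the bench, edge bead 4 mm higher), 24 mm long along its y axis, shank 8 mm wide, 10 mm high (this point 5 mm above what it lies on); there are 3 to 5 such bolts, an absent one reads None
- bolt_2_mid (a point): centre of a loose case bolt lying on a wooden board (170 x 160 mm, fixed, top 18 mm above the bench, edge bead 4 mm higher), 24 mm long along its y axis, shank 8 mm wide, 10 mm high (this point 5 mm above what it lies on); there are 3 to 5 such bolts, an absent one reads None
- bolt_3_mid (a point): centre of a loose case bolt lying on a wooden board (170 x 160 mm, fixed, top 18 mm above the bench, edge bead 4 mm higher), 24 mm long along its y axis, shank 8 mm wide, 10 mm high (this point 5 mm above what it lies on); there are 3 to 5 such bolts, an absent one reads None
- bolt_4_mid (a point): centre of a loose case bolt lying on a wooden board (170 x 160 mm, fixed, top 18 mm above the bench, edge bead 4 mm higher), 24 mm long along its y axis, shank 8 mm wide, 10 mm high (this point 5 mm above what it lies on); there are 3 to 5 such bolts, an absent one reads None
- bolt_5_mid (a point): centre of a loose case bolt lying on a wooden board (170 x 160 mm, fixed, top 18 mm above the bench, edge bead 4 mm higher), 24 mm long along its y axis, shank 8 mm wide, 10 mm high (this point 5 mm above what it lies on); there are 3 to 5 such bolts, an absent one reads None

How it is judged:
By the outcome, as a careful person would: the job done as asked, in the order asked, and still so for the second after the job is handed in, with the robot touching nothing.
Of bolt_1, bolt_2, bolt_3, bolt_4, bolt_5 only 3 to 5 are there at a start; the rules pass over those that are not, and their reading is None.
At some moment in a run one of bolt_1, bolt_2, bolt_3, bolt_4, bolt_5 may be knocked a few centimetres aside while the robot is not near it.
Once in a run the grip may slacken for a moment while it holds something.
It also fails if it takes over 210 s, if anything falls off the work surface, if the arm or the gripper's body presses on something with over 40 N, if the wrist force passes 120 N, or if a joint passes its speed limit or range.

## Robot

A 6-joint arm with a two-finger parallel gripper is mounted at the origin on a cart in front of the work surface, level with it; the furniture and walls round the work are solid. World frame = base frame: x ahead of the robot, y to its left, z up, the work surface at z = 0. Lengths are in m, angles in rad, forces in N, time in s.
With the tool pointing down it reaches from about 0.35 to 0.775 m from the base axis. Payload 7.3 kg.
Tool frame: the origin (TCP) lies on the centre line of the jaws, within the pads' length; the fingertips stand 17 mm ahead of it and the grasp point (between the pads) lies 2 mm behind it (robot.tip_extent is the distance from the TCP to the fingertips, in m); z points along the fingers, y is the line along which they close (so a half turn about z gives the same grasp; the last joint's range is limited). The gripper opens to 92 mm and grips with 3 to 60 N. Pads are 19 mm wide; open, the fingers measure 130 mm over their backs; the gripper's body (75 mm by 190 mm) begins 47 mm behind the grasp point.
Start: joints at [-1.453, 0.342, 1.524, -0, 1.275, -0.146], TCP at [0.137, -0.507, 0.244] pointing down, gripper open.
Joint ranges: [-2.53, 2.53], [-0.77, 2.02], [0.04, 2.7], [-1, 4.14], [0.28, 2.66], [-3.11, 3.11]. Speed limits (rad/s): [2.57, 2.57, 3.14, 3.14, 3.14, 3.14].

## Interface

Orientations are given as [roll, pitch, yaw] about the fixed x, y, z axes, in that order (R = Rz(yaw) Ry(pitch) Rx(roll)).
In Python, from cell import robot gives the robot as it stands.
- The arm moves only by the tool step_arm, never from a script. Its argument "motion" is a list of rows, each a list of 2 entries, a list of its own where there are three numbers: the shift along the tool's x, y, z in units of 60 mm (1.0 is 60 mm), then the turn about the tool's z in rad. In form: [[[x, y, z], spin], ...]. A call has 1 to 10 rows; each row is the pose to reach, as a shift and turn from the pose commanded when the call began, along the tool's axes at that moment; what a row does not reach only later rows make up. A row lasts 1/8 s, in which the tool goes at most 62.5 mm and 10.7 degrees, less where a joint would pass 70% of its speed; a pose out of reach is approached as far as the arm can. A call with a gripper value outside its range is refused whole. "hand" is the closure in counts, from 0 (fully open) to 255 (shut), set as the call begins (left out, the last holds). The fingers move at their own pace and stop on an object; "squeeze" is the grip in N (left out, the last holds). Time passes only in rows, so rows that repeat a pose let the fingers close. It gives the time, the measured TCP pose, the force, the opening and the grip force at its end, in the units of the state.
- robot.observe(): the state, without advancing time (a new reading comes with each control period).
- robot.read_camera(name): name is "scene" or "top" or "wrist"; returns a dict with "pixels" (480x640x3 uint8, red, green, blue), "intrinsics" (3x3 intrinsics, pixels), "xyz" and "rotation" of the camera in the world; the wrist camera has in their place "T_tool_cam" (4x4, takes a point from camera to tool coordinates, whose origin is the TCP and whose axes are the flange's). Camera axes: x right, y up, looking along -z (the intrinsics and any distortion apply to the point x, -y, -z); pixel columns grow to the right and rows downward; lengths in m; the calibration is good to about 2 mm. A picture is of the moment at which its call begins: read the wrist's pose just before it. There is no depth.
- robot.hand_in(): hands the job in; it is judged then, once.
The state is a dict: "time": time; "qpos": joint angles; "qvel": joint speeds; "joint_efforts": joint torques, N m; "tool_pos": TCP position; "tool_rot": TCP orientation; "contact_force": force on the tool from outside, world axes, zero at the start; "torque": the same for the moment, N m; "opening": finger opening in m; "grip_force": force on a finger pad.
Only numpy, scipy, OpenCV 4.12 (cv2) and the standard library are available. Lean on these libraries where they do the work, as an engineer would, in place of code of your own. Each camera call takes 0.05 s, during which the arm holds its last target. There are 200 camera calls.

## Working session

There is one attempt and no reset: what is moved stays moved. The work goes in short steps, Python scripts to look and compute and a tool call to move; the robot and the scene stay as the last step left them, time stands still between calls to the robot, and variables do not carry over. Pictures are saved under pics/ and viewed, at most 14 in all, crops included, and the job is handed in when it is done.

Besides the shell and the picture viewer there is one more tool, called after "Call:" as a command line: name --argument value ..., lists and objects as JSON in quotes. step_arm: Moves the arm, as the interface text tells. Its arguments: {"type":"object","properties":{"motion":{"type":"array"},"hand":{"type":"number"},"squeeze":{"type":"number"}},"required":["motion"]}

```bash
mkdir -p pics; ls
cat > h.py <<'E'
import numpy as np, cv2
from cell import robot
from scipy.spatial.transform import Rotation as R
def cam(name,fn=None):
    s=robot.observe(); c=robot.read_camera(name); c=dict(c)
    if 'T_tool_cam' in c:
        T=np.eye(4);T[:3,:3]=R.from_euler('xyz',s['tool_rot']).as_matrix();T[:3,3]=s['tool_pos']
        T=T@np.array(c['T_tool_cam']);c['xyz']=T[:3,3];c['rotation']=T[:3,:3]
    else:
        c['xyz']=np.array(c['xyz']); r=np.array(c['rotation']); c['rotation']=r if r.shape==(3,3) else R.from_euler('xyz',r).as_matrix()
    if fn: cv2.imwrite('pics/'+fn,c['pixels'][:,:,::-1])
    return c
def ray(c,u,v,z):
    K=np.array(c['intrinsics']); p=np.linalg.solve(K,[u,v,1.]); d=c['rotation']@np.array([p[0],-p[1],-p[2]])
    return c['xyz']+d*(z-c['xyz'][2])/d[2]
def proj(c,P):
    p=c['rotation'].T@(np.array(P)-c['xyz']); q=np.array(c['intrinsics'])@np.array([p[0],-p[1],-p[2]]); return q[:2]/q[2]
E
python3 - <<'E'
from h import *
s=robot.observe();print(s)
c=cam('top','top0.png');print({k:v for k,v in c.items() if k!='pixels'})
c=cam('scene','scene0.png');print({k:v for k,v in c.items() if k!='pixels'})
E
```

```text
pics
{'time': 0.0, 'qpos': array([-1.45296462e+00,  3.42712909e-01,  1.52502204e+00, -4.87183128e-05,
        1.27540994e+00, -1.45996256e-01]), 'qvel': array([-5.09644778e-04,  1.09192994e-03,  4.14491630e-04,  8.93712462e-05,
        1.21605444e-03, -3.48607728e-04]), 'joint_efforts': array([-4.38348679e-04, -4.31243920e+01, -2.44222856e+01,  7.18801282e-02,
        5.60044439e-02, -1.52467323e-04]), 'tool_pos': array([ 0.13687185, -0.50644086,  0.24304829]), 'tool_rot': array([-3.14005015e+00, -1.79726439e-04,  2.63842045e-01]), 'contact_force': array([0.40666538, 0.69820395, 0.97209678]), 'torque': array([-0.02025471, -0.08012808,  0.01833044]), 'grip_force': 0.0, 'opening': 0.09159552169133879}
{'intrinsics': array([[601.79742492,   0.        , 313.10312352],
       [  0.        , 601.79742492, 239.90026442],
       [  0.        ,   0.        ,   1.        ]]), 'xyz': array([ 0.32788046, -0.20167167,  1.19634073]), 'rotation': array([[ 0.01268253,  0.98719261, -0.15902798],
       [-0.99988709,  0.01380258,  0.00594054],
       [ 0.00805945,  0.15893468,  0.9872562 ]])}
{'intrinsics': array([[545.46663835,   0.        , 315.09728893],
       [  0.        , 545.46663835, 238.75304532],
       [  0.        ,   0.        ,   1.        ]]), 'xyz': array([ 0.35460237, -0.66273802,  0.89224725]), 'rotation': array([[ 9.48469426e-01,  2.70970478e-01, -1.64258173e-01],
       [-3.16867389e-01,  8.09613018e-01, -4.94086853e-01],
       [-8.97395572e-04,  5.20674333e-01,  8.53754903e-01]])}
```

View pics/top0.png

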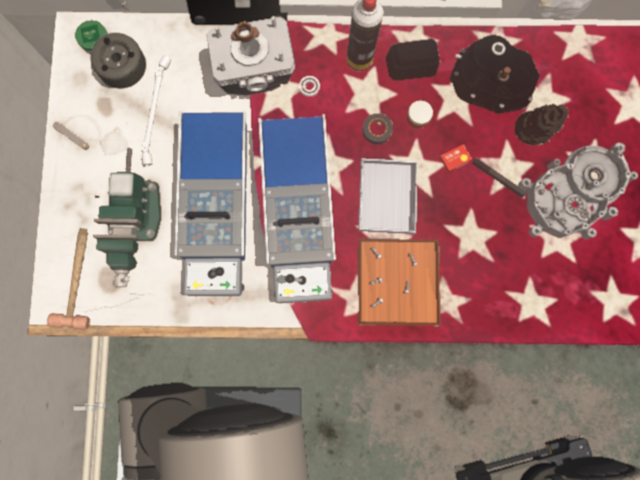

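View pics/scene0.png

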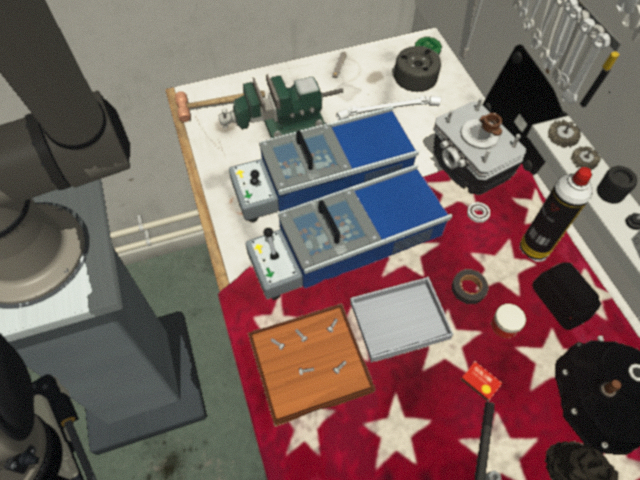

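The top view shows two tumblers (left knob around (215,272), right around (290,279)). The tray is at (388,197), and the board at (398,283) holds 5 bolts. I'll zoom in on the switches and bolts.

Run:
```python
from h import *
t=cv2.imread('pics/top0.png');s=cv2.imread('pics/scene0.png')
a=cv2.resize(t[250:305,170:340],(800,259),interpolation=3)
b=cv2.resize(s[150:300,220:350],(400,461)[:2],interpolation=3)[:340]
b=cv2.resize(s[150:300,220:350],(295,340),interpolation=3)
d=cv2.resize(t[235:330,350:445],(340,340),interpolation=3)
o=np.zeros((600,800,3),np.uint8);o[:259]=a;o[259:599,:295]=b;o[259:599,300:640]=d
cv2.imwrite('pics/crop1.png',o)
```

```text
(no output)
```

View pics/crop1.png

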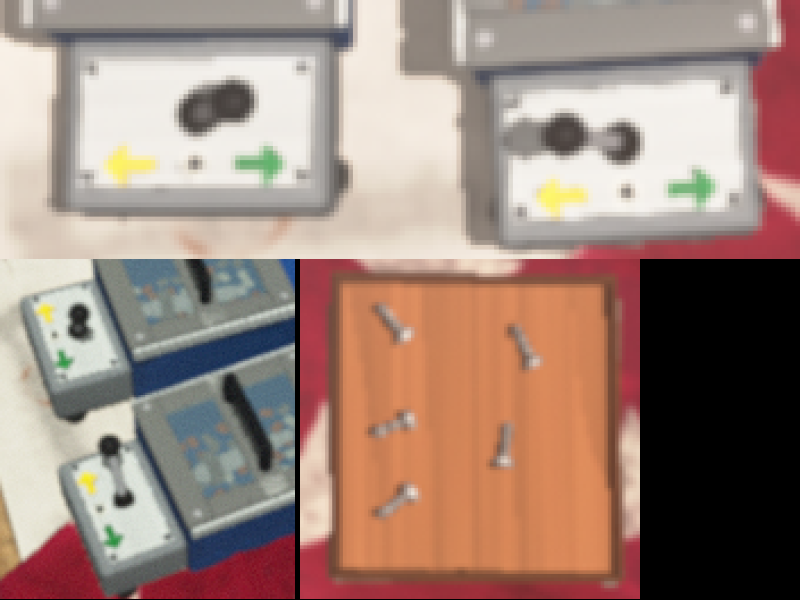

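The crop shows the right-hand machine's knob over the yellow arrow (reverse), so that is the target. The left machine's knob leans to green. There are five bolts on the board. Next I'll measure everything.

```bash
cat > m.py <<'E'
from h import *
def rect(c,mask,z,r):  # project biggest contour in roi to plane, minAreaRect
    u0,v0,u1,v1=r; m=np.zeros_like(mask); m[v0:v1,u0:u1]=mask[v0:v1,u0:u1]
    k=max(cv2.findContours(m,0,1)[0],key=cv2.contourArea).reshape(-1,2)
    P=np.array([ray(c,u,v,z)[:2] for u,v in k]); return cv2.minAreaRect((P*1000).astype(np.float32))
def bolts(c,r,z=.023):
    px=c['pixels'].astype(int); u0,v0,u1,v1=r
    hsv=cv2.cvtColor(c['pixels'],cv2.COLOR_RGB2HSV)
    m=((hsv[:,:,1]<110)).astype(np.uint8)*255; w=np.zeros_like(m); w[v0:v1,u0:u1]=m[v0:v1,u0:u1]
    out=[]
    for k in cv2.findContours(w,0,1)[0]:
        if cv2.contourArea(k)<12: continue
        P=np.array([ray(c,u,v,z)[:2]*1000 for u,v in k.reshape(-1,2)]).astype(np.float32)
        (cx,cy),(a,b),t=cv2.minAreaRect(P)
        d=cv2.fitLine(P,2,0,.01,.01).ravel()
        out.append((round(cx,1),round(cy,1),round(max(a,b)),round(min(a,b)),round(float(np.degrees(np.arctan2(d[1],d[0])))%180)))
    return out
E
python3 - <<'E'
from m import *
c=cam('top'); hsv=cv2.cvtColor(c['pixels'],cv2.COLOR_RGB2HSV); H,S,V=cv2.split(hsv)
print(hsv[150,300],hsv[250,329-2],hsv[196,388],hsv[300,400])
blue=((H>100)&(H<125)&(S>150)&(V>100)).astype(np.uint8)*255
print('blueR',rect(c,blue,.08,(255,100,335,195)));print('blueL',rect(c,blue,.08,(170,100,250,195)))
for n,u0,u1 in(('R',270,335),('L',180,245)):
  for nm,lo,hi in(('yel',20,35),('grn',45,80)):
    m=(H>lo)&(H<hi)&(S>110); m[:255]=0;m[300:]=0;m[:,:u0]=0;m[:,u1:]=0
    v,u=np.nonzero(m);print(n,nm,len(u),u.mean(),v.mean(),ray(c,u.mean(),v.mean(),.05))
red=((H<4)|(H>165))&(S>110)
wood=((H>5)&(H<18)&(S>110)).astype(np.uint8)*255
print('board',rect(c,wood,.022,(345,225,450,335)))
gr=((S<40)&(V>90)).astype(np.uint8)*255
print('tray',rect(c,gr,.022,(352,150,425,239)))
print('bolts',bolts(c,(363,244,435,320)))
dk=V<60; dk[:262]=0;dk[298:]=0;dk[:,:275]=0;dk[:,296:]=0
v,u=np.nonzero(dk);print('knob',len(u),u.mean(),v.mean(),ray(c,u.mean(),v.mean(),.1))
c2=cam('scene');h2=cv2.cvtColor(c2['pixels'],cv2.COLOR_RGB2HSV)
for nm,u,v in(('handleR top',302,221),):
  pass
print('proj R guess in scene', proj(c2,ray(c,285,279,.1)))
print('bolts scene',bolts(c2,(262,318,358,402)))
E
```

```text
[110 136 154] [ 13  25 161] [  7  10 226] [ 11 149 207]Traceback (most recent call last):
  File "<stdin>", line 5, in <module>
  File "m.py", line 4, in rect
    k=max(cv2.findContours(m,0,1)[0],key=cv2.contourArea).reshape(-1,2)
      ~~~^^^^^^^^^^^^^^^^^^^^^^^^^^^^^^^^^^^^^^^^^^^^^^^^
ValueError: max() iterable argument is empty
```

Run:
```python
from m import *
c=cam('top'); hsv=cv2.cvtColor(c['pixels'],cv2.COLOR_RGB2HSV); H,S,V=cv2.split(hsv)
blue=((H>100)&(H<125)&(S>100)&(V>115)).astype(np.uint8)*255
print('blueR',rect(c,blue,.08,(255,100,335,187)));print('blueL',rect(c,blue,.08,(170,100,250,187)))
for n,u0,u1 in(('R',270,335),('L',180,245)):
  for nm,lo,hi in(('yel',20,35),('grn',45,80)):
    m=(H>lo)&(H<hi)&(S>110); m[:255]=0;m[300:]=0;m[:,:u0]=0;m[:,u1:]=0
    v,u=np.nonzero(m);print(n,nm,len(u),u.mean(),v.mean(),ray(c,u.mean(),v.mean(),.05))
wood=((H>5)&(H<18)&(S>110)).astype(np.uint8)*255
print('board',rect(c,wood,.022,(345,225,450,335)))
gr=((S<40)&(V>90)).astype(np.uint8)*255
print('tray',rect(c,gr,.022,(352,150,425,239)))
print('bolts',bolts(c,(363,244,435,320)))
for a,b in((275,296),(295,310)):
  dk=V<60; dk[:262]=0;dk[298:]=0;dk[:,:a]=0;dk[:,b:]=0
  v,u=np.nonzero(dk);print('knob',len(u),u.mean(),v.mean(),ray(c,u.mean(),v.mean(),.1))
dk=((V<70).astype(np.uint8)*255)
print('handleR',rect(c,dk,.115,(270,205,325,235)))
c2=cam('scene')
print('R guess in scene', proj(c2,ray(c,290,279,.1)),'handle',proj(c2,ray(c,297,222,.115)))
print('bolts scene',bolts(c2,(262,318,358,402)))
```

```text
blueR ((680.0252685546875, -168.68649291992188), (131.33782958984375, 114.8633041381836), 4.53521728515625)
blueL ((689.6051025390625, -10.139423370361328), (130.07569885253906, 114.37947082519531), 0.8505895733833313)
R yel 28 288.32142857142856 291.32142857142856 [ 0.41278711 -0.16267871  0.05      ]
R grn 0 nan nan [nan nan nan]
L yel 28 196.35714285714286 284.5 [0.42343487 0.01257742 0.05      ]
L grn 2 227.0 284.5 [ 0.42421422 -0.0456875   0.05      ]
board ((437.05352783203125, -376.70703125), (166.7754669189453, 158.22402954101562), 0.04683753475546837)
tray ((612.0873413085938, -358.7019348144531), (116.13945007324219, 154.21632385253906), 87.74907684326172)
bolts [(396.5, -333.0, 25, 10, 125), (426.4, -392.3, 24, 10, 171), (436.0, -333.0, 24, 10, 111), (480.8, -403.6, 25, 10, 26), (493.4, -331.9, 25, 11, 41)]
knob 0 nan nan [nan nan nan]
knob 0 nan nan [nan nan nan]
handleR ((531.869384765625, -159.9207763671875), (32.83735656738281, 7.311958312988281), 87.38909149169922)
R guess in scene [266.42197795 233.08360474] handle [325.6915264  217.50281354]
bolts scene [(428.0, -393.9, 23, 10, 173), (482.8, -403.8, 25, 9, 25), (397.3, -332.7, 25, 10, 125), (439.7, -330.9, 25, 11, 112), (494.4, -331.2, 25, 10, 42), (522.9, -353.1, 49, 17, 80), (409.0, -299.4, 57, 18, 172)]<stdin>:8: RuntimeWarning: Mean of empty slice.
  ret = ret.dtype.type(ret / rcount)
<stdin>:16: RuntimeWarning: Mean of empty slice.
```

Measurements agree: the five bolts match in both views, and the target machine's origin is about (535,-180) mm with yaw about 4.5°. I'll move above its switch and check with the wrist camera.

Call:
step_arm --motion '[[[0.8,-0.5,0],0.03],[[1.6,-1.0,0],0.07],[[2.4,-1.5,0],0.1],[[3.2,-2.0,0],0.14],[[4.0,-2.5,0],0.185],[[4.8,-3.0,0],0.185],[[5.5,-3.45,0],0.185],[[6.13,-3.85,0],0.185],[[6.13,-3.85,0],0.185],[[6.13,-3.85,0],0.185]]' --hand 0 --squeeze 15

```text
time: 1.5
tool_pos: [0.4314, -0.1881, 0.2436]
tool_rot: [3.141, 0.001, 0.079]
contact_force: [-0.2, -0.6, 0.8]
opening: 0.092
grip_force: 0.0
```

```bash
cat >> h.py <<'E'
def go(x,y,z,yaw):
    "shift in tool units + spin from the measured pose to a target (m, rad)"
    s=robot.observe(); Rm=R.from_euler('xyz',s['tool_rot']).as_matrix()
    d=Rm.T@(np.array([x,y,z])-s['tool_pos'])/.06
    sp=-(yaw-s['tool_rot'][2]); sp=(sp+np.pi/2)%np.pi-np.pi/2
    return np.round(d,2),round(sp,3)
def st():
    s=robot.observe(); print(round(s['time'],2),np.round(s['tool_pos'],4),np.round(s['tool_rot'],3),'F',np.round(s['contact_force'],1),'op',round(s['opening'],4),'g',round(s['grip_force'],1),'q6',round(s['qpos'][5],2))
E
python3 - <<'E'
from h import *
st(); c=cam('wrist','w1.png'); print('pivot',proj(c,[.4317,-.1883,.05]),'knob',proj(c,[.430,-.166,.1]),'org80',[proj(c,[x,y,.08]) for x,y in [(.5354,-.1801)]],'upright',proj(c,[.4317,-.1883,.105]))
E
```

```text
1.5 [ 0.4314 -0.1881  0.2436] [3.141e+00 1.000e-03 7.900e-02] F [-0.2 -0.6  0.8] op 0.092 g 0.0 q6 0.92
pivot [317.08606544 222.23241461] knob [288.6150797  234.35292183] org80 [array([317.04755719,  96.71182285])] upright [317.08301409 235.8701313 ]
```

View pics/w1.png

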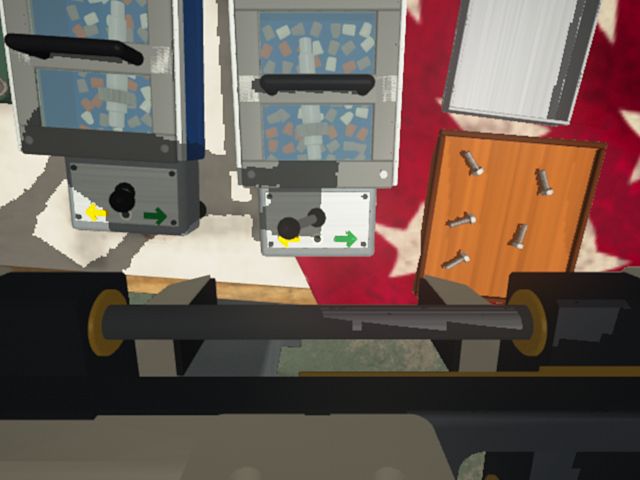

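The wrist view shows the target toggle's knob at (288,228) over the yellow arrow. Its handle is at (317,84), and the shaft lies along machine x at about (312,130).

Run:
```python
from h import *
c=cam('wrist'); print(c['xyz'],np.round(np.array(c['intrinsics'])[0],1))
for n,u,v,z in (('handle',317,84,.115),('knob',288,228,.1),('pivot',318,213,.052),('dot',317.5,239,.05),('ledge fl',262,255,.05),('ledge fr',375.5,255,.05),('hL',263,84,.115),('hR',373,84,.115),('lidL',236,187,.085),('lidR',396,186,.085),('yel',287,239,.05),('grn',346,239,.05)):
  p=ray(c,u,v,z)*1000; d=p[:2]-[535.4,-180.1]; a=np.radians(4.5)
  print(n,np.round(p),'machine',np.round([d[0]*np.cos(a)+d[1]*np.sin(a),-d[0]*np.sin(a)+d[1]*np.cos(a)],1))
```

```text
[ 0.49633725 -0.18369158  0.38391773] [370.6   0.  317.1]
handle [ 539. -180.  115.] machine [ 3.3 -0.5]
knob [ 435. -166.  100.] machine [-99.1  22.3]
pivot [ 440. -189.   52.] machine [-95.4  -1.3]
dot [ 416. -190.   50.] machine [-120.1   -0.8]
ledge fl [ 396. -140.   50.] machine [-135.4   51.2]
ledge fr [ 405. -246.   50.] machine [-135.6  -55.2]
hL [ 536. -144.  115.] machine [ 3.4 36. ]
hR [ 542. -218.  115.] machine [  3.3 -38.3]
lidL [ 462. -121.   85.] machine [-68.6  64.5]
lidR [ 473. -249.   85.] machine [-68.  -63.7]
yel [ 414. -162.   50.] machine [-120.    27.5]
grn [ 418. -217.   50.] machine [-120.1  -27.2]
```

Call:
step_arm --motion '[[[0.06,0.02,0.6],0],[[0.06,0.02,1.2],0],[[0.06,0.02,1.8],0],[[0.06,0.02,2.2],0],[[0.06,0.02,2.33],0],[[0.06,0.02,2.33],0],[[0.06,0.02,2.33],0]]'

```text
time: 2.48
tool_pos: [0.4359, -0.1895, 0.1049]
tool_rot: [3.14, -0.002, 0.078]
contact_force: [0.2, 0.4, -0.8]
opening: 0.0921
grip_force: 0.0
```

Call:
step_arm --motion '[[[0,0,0],0],[[0,0,0],0],[[0,0,0],0],[[0,0,0],0],[[0,0,0],0],[[0,0,0],0],[[0,0,0],0],[[0,0,0],0]]' --hand 188 --squeeze 15

```text
time: 3.48
tool_pos: [0.4342, -0.1824, 0.1047]
tool_rot: [-3.13, 0.002, 0.078]
contact_force: [-0.6, 30.1, 26.1]
opening: 0.0356
grip_force: 15.0
```

Run:
```python
from h import *
st(); c=cam('wrist','w2.png'); c=cam('scene');s=cv2.resize(c['pixels'][150:300,200:370][:,:,::-1],(680,600),interpolation=3);w=cv2.imread('pics/w2.png')
cv2.imwrite('pics/s2.png',np.hstack([s[:,::2][::2,:],cv2.resize(w,(400,300))]))
```

```text
3.48 [ 0.4342 -0.1824  0.1047] [-3.13e+00  2.00e-03  7.80e-02] F [-0.6 30.1 26.1] op 0.0356 g 15.0 q6 0.92
```

View pics/s2.png

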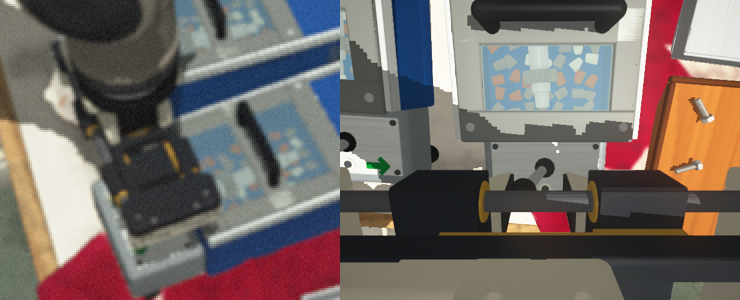

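Call:
step_arm --motion '[[[0,0,0],0],[[0,0,0],0],[[0,0,0],0]]'

```text
time: 3.95
tool_pos: [0.4342, -0.1842, 0.1043]
tool_rot: [-3.134, 0.003, 0.079]
contact_force: [-1.7, 16.6, 10.6]
opening: 0.0241
grip_force: 8.4
```

Run:
```python
from h import *
st(); print(robot.observe()['torque']); c=cam('wrist')
cv2.imwrite('pics/w3.png',cv2.resize(c['pixels'][110:250,370:590][:,:,::-1] if 0 else c['pixels'][180:400,200:440][:,:,::-1],(720,600)[:2],interpolation=3))
```

```text
3.95 [ 0.4342 -0.1842  0.1043] [-3.134e+00  3.000e-03  7.900e-02] F [-1.7 16.6 10.6] op 0.0241 g 8.4 q6 0.92
[2.7387663  0.28752212 0.03710586]
```

View pics/w3.png

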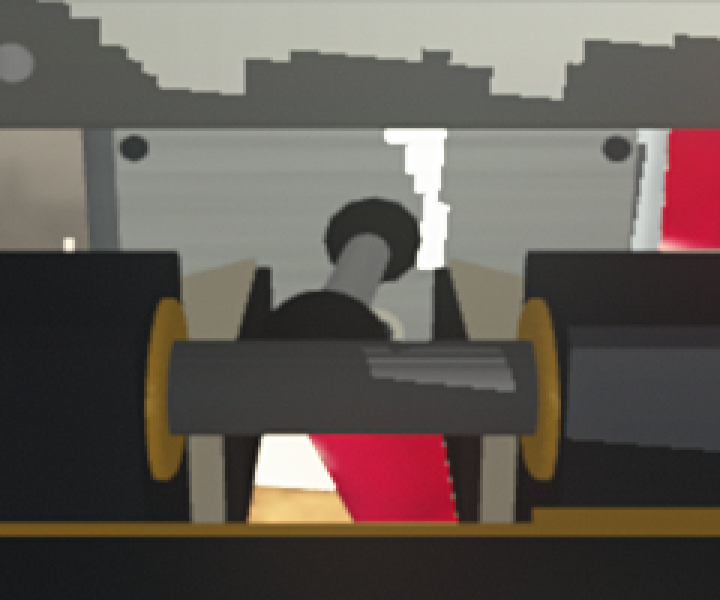

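The lever moves slowly but it is going: the knob sits against the left pad, with the pads at about 24 mm. I'll wait for it to centre.

Call:
step_arm --motion '[[[0,0,0],0],[[0,0,0],0],[[0,0,0],0],[[0,0,0],0],[[0,0,0],0],[[0,0,0],0]]'

```text
time: 4.75
tool_pos: [0.4354, -0.1889, 0.1039]
tool_rot: [3.142, 0.0, 0.079]
contact_force: [-0.0, 2.5, 2.9]
opening: 0.0241
grip_force: 1.3
```

Call:
step_arm --motion '[[[0,0,0],0],[[0,0,0],0],[[0,0,0],0],[[0,0,0],0],[[0,0,-0.5],0],[[0,0,-1.2],0],[[0,0,-2.0],0],[[0,0,-2.3],0],[[0,0,-2.3],0]]' --hand 0

```text
time: 5.88
tool_pos: [0.436, -0.1892, 0.2431]
tool_rot: [3.139, -0.003, 0.079]
contact_force: [0.5, -0.4, -0.2]
opening: 0.0917
grip_force: 0.0
```

Run:
```python
from h import *
st(); c=cam('wrist')
H,S,V=cv2.split(cv2.cvtColor(c['pixels'],cv2.COLOR_RGB2HSV))
m=((V<70)).astype(np.uint8)*255; m[:192]=0;m[252:]=0;m[:,:268]=0;m[:,370:]=0
for k in cv2.findContours(m,0,1)[0]:
  if cv2.contourArea(k)>30: (u,v),r=cv2.minEnclosingCircle(k); print(u,v,r,ray(c,u,v,.105))
print('upright',proj(c,[.4353,-.1887,.105]),'rev',proj(c,[.437,-.1663,.1]))
print('handle go',go(.539,-.1805,.20,.0785+np.pi/2))
cv2.imwrite('pics/w4.png',c['pixels'][150:270,220:420][:,:,::-1].repeat(3,0).repeat(3,1))
```

```text
5.88 [ 0.436  -0.1892  0.2431] [ 3.139e+00 -3.000e-03  7.900e-02] F [ 0.5 -0.4 -0.2] op 0.0917 g 0.0 q6 0.92
313.0 230.0 16.492521286010742 [ 0.44119704 -0.1861686   0.105     ]
upright [315.69370676 237.6992465 ] rev [287.34741982 231.9714607 ]
handle go (array([ 1.73, -0.  ,  0.7 ]), np.float64(-1.57))
```

View pics/w4.png

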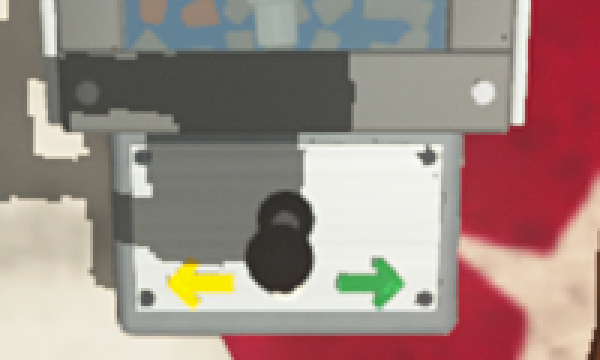

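The toggle is upright over the white ring (off). Next, the lid handle.

Call:
step_arm --motion '[[[0.3,0,0],-0.18],[[0.6,0,0],-0.36],[[0.9,0,0],-0.54],[[1.2,0,0],-0.72],[[1.5,0,0],-0.9],[[1.75,0,0],-1.08],[[1.75,0,0.2],-1.26],[[1.75,0,0.5],-1.44],[[1.75,0,0.7],-1.57],[[1.75,0,0.7],-1.57]]'

```text
time: 7.18
tool_pos: [0.539, -0.1801, 0.1973]
tool_rot: [-3.137, -0.003, 1.648]
contact_force: [-0.5, -0.1, 0.3]
opening: 0.0922
grip_force: 0.0
```

Run:
```python
from h import *
st(); c=cam('wrist','w5.png')
print('handle go',go(.540,-.1805,.117,.0785+np.pi/2))
H,S,V=cv2.split(cv2.cvtColor(c['pixels'],cv2.COLOR_RGB2HSV))
m=((V<60)).astype(np.uint8)*255
for k in cv2.findContours(m,0,1)[0]:
  if cv2.contourArea(k)>300: print(cv2.boundingRect(k),ray(c,*np.array(cv2.minAreaRect(k)[0]),.115))
print(proj(c,[.54,-.1805,.115]))
```

```text
7.17 [ 0.539  -0.1801  0.1973] [-3.137e+00 -3.000e-03  1.648e+00] F [-0.5 -0.1  0.3] op 0.0922 g 0.0 q6 -0.53
handle go (array([-0.01,  0.01,  1.36]), np.float64(-0.003))
(147, 238, 29, 26) [ 0.44079997 -0.18328316  0.115     ]
(0, 190, 640, 290) [ 0.54784153 -0.22667504  0.115     ]
(346, 0, 24, 46) [ 0.55020228 -0.04688058  0.115     ]
(0, 0, 80, 127) [ 0.37634037 -0.080266    0.115     ]
[319.81757661 258.00701891]
```

View pics/w5.png

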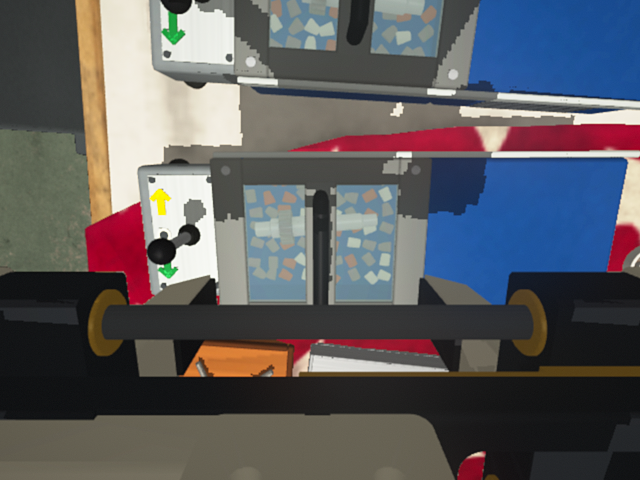

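The handle is centred between the fingers at u=320. Going down to close on it.

Call:
step_arm --motion '[[[0,0,0.6],0],[[0,0,1.1],0],[[0,0,1.34],0],[[0,0,1.34],0],[[0,0,1.34],0]]'

```text
time: 7.85
tool_pos: [0.5409, -0.1809, 0.1207]
tool_rot: [3.14, 0.001, 1.648]
contact_force: [0.6, 0.1, -0.6]
opening: 0.0918
grip_force: 0.0
```

Call:
step_arm --motion '[[[0,0,0],0],[[0,0,0],0],[[0,0,0],0],[[0,0,0],0],[[0,0,0],0],[[0,0,0],0],[[0,0,0],0],[[0,0,0],0]]' --hand 255 --squeeze 15

```text
time: 8.85
tool_pos: [0.5401, -0.1806, 0.1195]
tool_rot: [-3.142, 0.0, 1.649]
contact_force: [-0.3, -0.3, -0.1]
opening: 0.0169
grip_force: 0.0
```

Call:
step_arm --motion '[[[0,0.3,0],0],[[0,0.6,0],0],[[0,0.9,0],0],[[0,1.2,0],0],[[0,1.5,0],0],[[0,1.8,0],0],[[0,2.05,0],0],[[0,2.22,0],0],[[0,2.22,0],0],[[0,2.22,0],0]]'

```text
time: 10.1
tool_pos: [0.6731, -0.17, 0.1194]
tool_rot: [3.141, -0.0, 1.649]
contact_force: [2.5, 1.7, -1.3]
opening: 0.0094
grip_force: 15.0
```

Call:
step_arm --motion '[[[0,0.05,0],0],[[0,0.08,0],0],[[0,0.1,0],0],[[0,0.1,0],0],[[0,0.1,0],0]]'

```text
time: 10.72
tool_pos: [0.6756, -0.1698, 0.1193]
tool_rot: [-3.134, -0.002, 1.649]
contact_force: [-12.9, 2.8, 5.5]
opening: 0.0086
grip_force: 15.0
```

The lid is against its stop (-13 N, handle at x=0.6756). I'll release, then look at the shaft.

Call:
step_arm --motion '[[[0,0,0],0],[[0,0,0],0],[[0,0,0],0],[[0,-0.1,-0.3],0],[[0,-0.1,-0.9],0],[[0,-0.3,-1.5],0.18],[[0,-0.8,-2],0.36],[[0,-1.5,-2],0.54],[[0,-2.2,-2],0.72],[[0,-3.0,-2],0.9]]' --hand 0

```text
time: 11.98
tool_pos: [0.4982, -0.1839, 0.241]
tool_rot: [3.139, -0.001, 0.743]
contact_force: [-0.3, -0.8, 0.4]
opening: 0.0915
grip_force: 0.0
```

Call:
step_arm --motion '[[[0,0,0],0.17],[[0,0,0],0.34],[[0,0,0],0.51],[[0,0,0],0.67],[[0,0,0],0.67]]'

```text
time: 12.6
tool_pos: [0.4994, -0.1839, 0.2408]
tool_rot: [3.14, -0.002, 0.08]
contact_force: [-0.4, -0.1, 0.3]
opening: 0.0918
grip_force: 0.0
```

Run:
```python
from h import *
st(); c=cam('wrist','w6.png'); np.savez('w6.npz',**{k:np.array(v) for k,v in c.items()})
print([proj(c,[.541+x,-.1804+y,.03]) for x,y in((-.063,.05),(.063,-.05))])
```

```text
12.6 [ 0.4994 -0.1839  0.2408] [ 3.14e+00 -2.00e-03  8.00e-02] F [-0.4 -0.1  0.3] op 0.0918 g 0.0 q6 0.99
[array([260.0943709 , 236.88870497]), array([377.61989385, 108.94672812])]
```

View pics/w6.png

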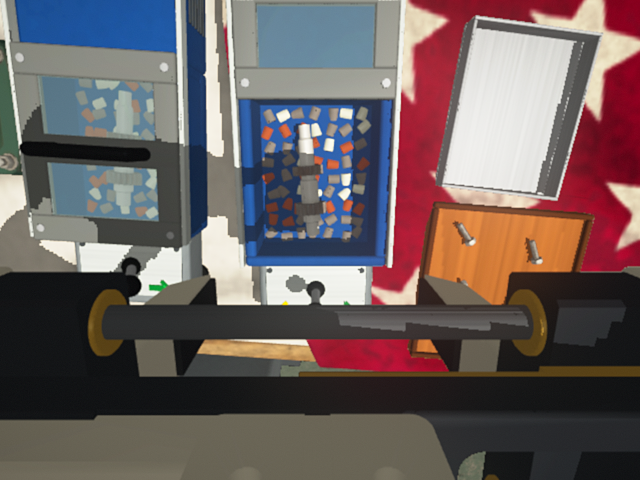

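The lid is open. The shaft runs from (305,126) to (313,235), with pinions at about (309,170) and (309,209), so the grip point is near (309,190). The tray is at (518,110).

Run:
```python
from h import *
c=dict(np.load('w6.npz'))
for n,u,v,z in(('far end',305,126,.05),('near end',313.5,236,.05),('p1',309.5,170,.056),('p2',309.5,209,.056),('mid',309.5,190,.05),('tray bl',437,187,.024),('tray br',560,200,.024),('tray tl',475,16,.024),('tray tr',602,35,.024)): print(n,np.round(ray(c,u,v,z)*1000,1))
a=ray(c,305,126,.05);b=ray(c,313.5,236,.05);d=a-b;print(np.linalg.norm(d),np.arctan2(d[1],d[0]))
t=cam('top'); cv2.imwrite('pics/t7.png',cv2.resize(t['pixels'][160:280,250:350][:,:,::-1],(500,600),interpolation=3)); np.savez('t7.npz',**{k:np.array(v) for k,v in t.items()})
```

```text
far end [ 583.1 -167.3   50. ]
near end [ 487.6 -181.9   50. ]
p1 [ 547. -174.   56.]
p2 [ 513.2 -176.5   56. ]
mid [ 529.2 -175.2   50. ]
tray bl [ 539.  -296.4   24. ]
tray br [ 536.  -416.9   24. ]
tray tl [ 686.6 -305.9   24. ]
tray tr [ 680.7 -419.    24. ]
0.09663325695046357 0.15222968252582308
```

View pics/t7.png

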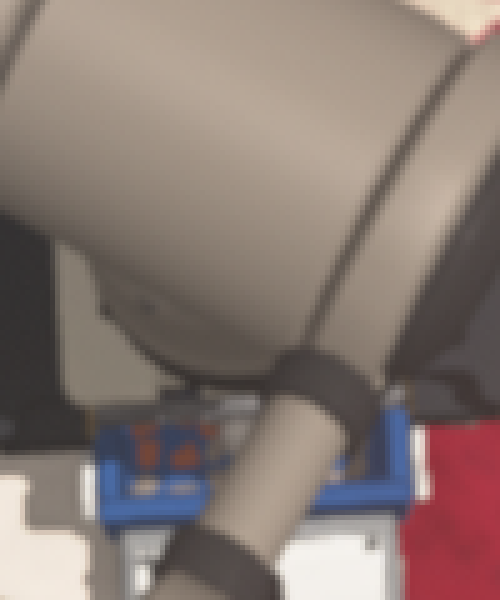

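```bash
python3 -c "
from h import *
print(go(.531,-.175,.14,.15))"
```

```text
(array([ 0.53, -0.11,  1.67]), np.float64(-0.068))
```

Call:
step_arm --motion '[[[0.25,-0.05,0.2],-0.04],[[0.53,-0.11,0.7],-0.068],[[0.53,-0.11,1.3],-0.068],[[0.53,-0.11,1.67],-0.068],[[0.53,-0.11,1.67],-0.068],[[0.53,-0.11,1.67],-0.068]]' --hand 150

```text
time: 13.45
tool_pos: [0.5314, -0.1747, 0.1398]
tool_rot: [3.141, -0.001, 0.148]
contact_force: [1.3, -0.1, -1.2]
opening: 0.0391
grip_force: 0.0
```

Run:
```python
from h import *
st(); print(go(.531,-.175,.052,.15)); c=cam('wrist','w8.png'); print(proj(c,[.531,-.175,.052]))
```

```text
13.45 [ 0.5314 -0.1747  0.1398] [ 3.141e+00 -1.000e-03  1.480e-01] F [ 1.3 -0.1 -1.2] op 0.0391 g 0.0 q6 0.97
(array([-0.01,  0.  ,  1.46]), np.float64(-0.002))
[317.01332543 255.14427945]
```

View pics/w8.png

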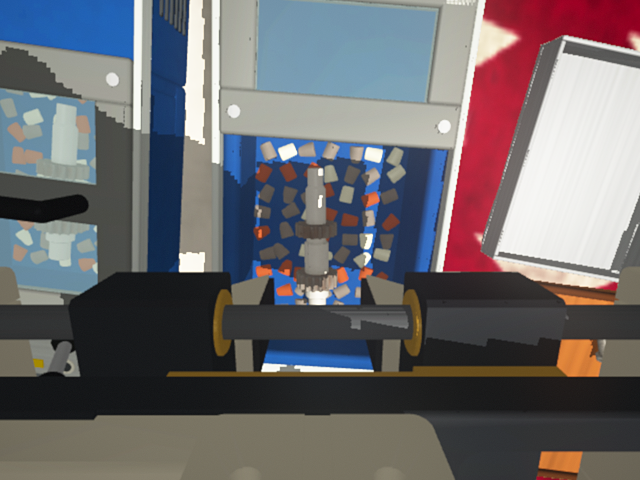

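The shaft is centred at u=316. The bare section spans v≈238–267, and the target point projects to 255, so it is well placed. Descending.

Call:
step_arm --motion '[[[0,0,0.5],0],[[0,0,1.0],0],[[0,0,1.3],0],[[0,0,1.46],0],[[0,0,1.46],0],[[0,0,1.46],0]]'

```text
time: 14.25
tool_pos: [0.5313, -0.175, 0.0528]
tool_rot: [3.14, -0.002, 0.147]
contact_force: [0.6, 0.1, 0.5]
opening: 0.0377
grip_force: 0.0
```

Call:
step_arm --motion '[[[0,0,0],0],[[0,0,0],0],[[0,0,0],0],[[0,0,0],0],[[0,0,0],0]]' --hand 255 --squeeze 40

```text
time: 14.88
tool_pos: [0.5307, -0.1747, 0.0519]
tool_rot: [3.141, -0.0, 0.147]
contact_force: [-0.5, 0.8, 3.1]
opening: 0.015
grip_force: 40.0
```

Gripped (15 mm). Lifting.

Call:
step_arm --motion '[[[0,0,-0.3],0],[[0,0,-0.7],0],[[0,0,-1.2],0],[[0,0,-1.6],0],[[0,0,-1.8],0],[[0,0,-1.8],0]]'

```text
time: 15.62
tool_pos: [0.5307, -0.1748, 0.1598]
tool_rot: [3.141, -0.0, 0.147]
contact_force: [-0.3, 0.9, -2.4]
opening: 0.0148
grip_force: 40.0
```

```bash
python3 -c "
from h import *
st();print(go(.611,-.359,.16,-.04))"
```

```text
15.62 [ 0.5307 -0.1748  0.1598] [ 3.141 -0.     0.147] F [-0.3  0.9 -2.4] op 0.0148 g 40.0 q6 0.97
(array([ 0.87,  3.23, -0.  ]), np.float64(0.187))
```

Call:
step_arm --motion '[[[0.12,0.45,0],0.03],[[0.25,0.95,0],0.06],[[0.4,1.5,0],0.1],[[0.55,2.05,0],0.14],[[0.7,2.6,0],0.17],[[0.8,3.0,0],0.187],[[0.87,3.23,0],0.187],[[0.87,3.23,0],0.187],[[0.87,3.23,0],0.187]]'

```text
time: 16.75
tool_pos: [0.6101, -0.3579, 0.1584]
tool_rot: [-3.14, 0.002, -0.04]
contact_force: [-1.5, 0.7, -1.7]
opening: 0.0147
grip_force: 40.0
```

Run:
```python
from h import *
st();print(go(.611,-.359,.03,-.04))
c=cam('wrist','w9.png')
```

```text
16.75 [ 0.6101 -0.3579  0.1584] [-3.14e+00  2.00e-03 -4.00e-02] F [-1.5  0.7 -1.7] op 0.0147 g 40.0 q6 0.97
(array([0.02, 0.02, 2.14]), np.float64(0.0))
```

View pics/w9.png

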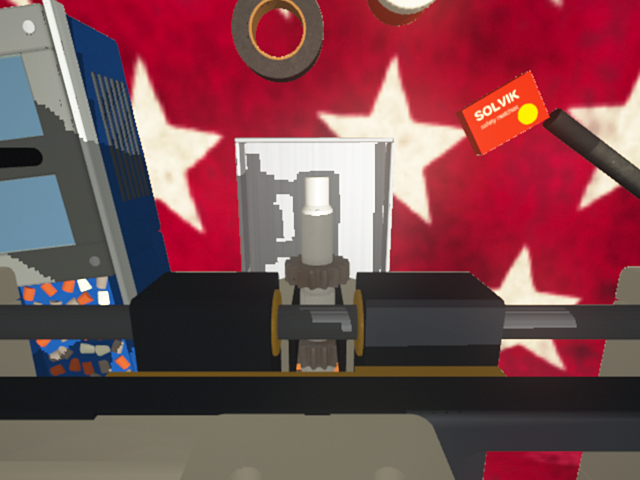

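The shaft is held along the tray's long axis, with tray edges at u≈237 and 393. Lowering it.

Call:
step_arm --motion '[[[0.02,0.02,0.5],0],[[0.02,0.02,1.0],0],[[0.02,0.02,1.5],0],[[0.02,0.02,1.85],0],[[0.02,0.02,2.05],0],[[0.02,0.02,2.05],0],[[0.02,0.02,2.05],0]]'

```text
time: 17.68
tool_pos: [0.6124, -0.3603, 0.0381]
tool_rot: [3.14, -0.002, -0.04]
contact_force: [0.5, 0.1, -1.3]
opening: 0.0147
grip_force: 40.0
```

Call:
step_arm --motion '[[[0,0,0.04],0],[[0,0,0.08],0],[[0,0,0.1],0],[[0,0,0.12],0],[[0,0,0.12],0]]'

```text
time: 18.3
tool_pos: [0.6122, -0.3603, 0.0328]
tool_rot: [3.14, -0.002, -0.04]
contact_force: [-5.4, 4.1, 12.8]
opening: 0.0143
grip_force: 40.0
```

Call:
step_arm --motion '[[[0,0,0],0],[[0,0,0],0],[[0,0,0],0],[[0,0,0],0],[[0,0,-0.5],0],[[0,0,-1.2],0],[[0,0,-1.9],0],[[-0.6,0,-2.5],0],[[-1.3,0,-3.0],0],[[-1.9,0,-3.0],0]]' --hand 150

```text
time: 19.55
tool_pos: [0.4975, -0.3562, 0.2125]
tool_rot: [3.138, -0.004, -0.04]
contact_force: [0.2, -0.1, -0.6]
opening: 0.0377
grip_force: 0.0
```

Run:
```python
from m import *
st(); c=cam('wrist','w10.png'); np.savez('w10.npz',**{k:np.array(v) for k,v in c.items()})
t=cam('top','t10.png'); s=cam('scene','s10.png')
print('top',bolts(t,(363,244,435,320)));print('scene',bolts(s,(262,318,358,402)))
print('w',bolts(c,(0,0,640,270)))
w=cv2.resize(c['pixels'][:300][:,:,::-1],(400,188));a=cv2.resize(t['pixels'][150:335,250:450][:,:,::-1],(400,370),interpolation=3);b=cv2.resize(s['pixels'][200:420,220:460][:,:,::-1],(400,370),interpolation=3)
o=np.zeros((560,800,3),np.uint8);o[:370,:400]=a;o[:370,400:]=b;o[370:558,:400]=w;cv2.imwrite('pics/m10.png',o)
```

```text
19.55 [ 0.4975 -0.3562  0.2125] [ 3.138 -0.004 -0.04 ] F [ 0.2 -0.1 -0.6] op 0.0377 g 0.0 q6 0.86
top [(480.5, -403.8, 25, 10, 27), (437.6, -377.5, 149, 140, 139)]
scene [(428.0, -393.9, 23, 10, 172), (482.8, -403.8, 25, 9, 25), (397.8, -332.5, 25, 11, 127), (439.5, -330.9, 25, 11, 112), (507.1, -347.1, 51, 49, 136), (409.0, -299.4, 57, 18, 172)]
w [(444.2, -649.4, 15, 3, 90), (453.1, -460.9, 6, 5, 44), (449.5, -627.8, 12, 11, 170), (478.7, -151.5, 12, 8, 104), (480.6, -136.0, 12, 9, 131), (484.0, -165.7, 12, 9, 7), (483.9, -207.9, 10, 3, 1), (486.0, -192.3, 12, 9, 163), (482.0, -403.6, 26, 10, 26), (498.6, -165.1, 13, 12, 31), (500.8, -205.6, 8, 5, 5), (495.6, -332.0, 24, 11, 40), (497.7, -186.3, 36, 28, 1), (492.1, -75.0, 55, 16, 175), (521.0, -141.2, 20, 12, 111), (522.3, -202.5, 16, 8, 8), (539.6, -147.6, 11, 10, 25), (529.1, -183.3, 51, 21, 113), (549.3, -129.2, 12, 9, 89), (551.6, -163.6, 17, 13, 177), (555.7, -201.2, 12, 5, 7), (562.9, -131.6, 12, 9, 158), (559.0, -148.9, 22, 13, 8), (570.4, -185.8, 11, 10, 168), (546.8, -633.3, 24, 12, 10), (571.8, -169.1, 33, 18, 145), (583.6, -198.9, 9, 8, 171), (583.6, -187.2, 11, 8, 159), (593.3, -142.3, 37, 12, 99), (596.9, -170.4, 12, 9, 154), (530.6, -524.2, 112, 88, 38), (597.9, -191.8, 17, 11, 97), (622.8, -584.9, 111, 82, 49), (600.0, -381.2, 166, 154, 132), (648.1, -260.3, 67, 58, 178), (664.8, -224.8, 39, 16, 14), (571.4, -164.6, 244, 127, 26)]
```

View pics/m10.png

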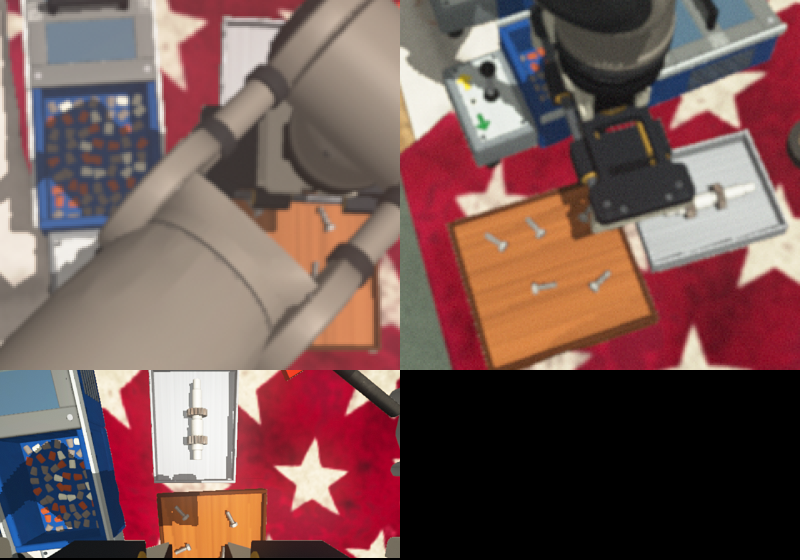

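The shaft lies flat in the tray, the bowl is empty and all five bolts are on the board. Now the bolts, far ones first.

```bash
python3 -c "
from h import *
print(go(.494,-.333,.09,.716))"
```

```text
(array([-0.06, -0.38,  2.  ]), np.float64(-0.758))
```

Call:
step_arm --motion '[[[-0.02,-0.1,0.3],-0.18],[[-0.04,-0.2,0.7],-0.36],[[-0.06,-0.38,1.2],-0.54],[[-0.06,-0.38,1.7],-0.7],[[-0.06,-0.38,2.0],-0.758],[[-0.06,-0.38,2.0],-0.758],[[-0.06,-0.38,2.0],-0.758]]' --hand 195

```text
time: 20.58
tool_pos: [0.4961, -0.3328, 0.09]
tool_rot: [3.14, -0.0, 0.717]
contact_force: [0.3, -0.3, 0.2]
opening: 0.0215
grip_force: 0.0
```

```bash
cat > b.py <<'E'
from m import *
def chk(x,y,z,yaw):
    st(); print('go',*go(x,y,z,yaw)); s=cam('scene'); print('scene',bolts(s,(255,310,375,415)))
E
python3 -c "
from b import *
chk(.494,-.333,.039,.716)"
```

```text
20.57 [ 0.4961 -0.3328  0.09  ] [ 3.14  -0.     0.717] F [ 0.3 -0.3  0.2] op 0.0215 g 0.0 q6 0.13
go [-0.03 -0.02  0.85] 0.001
scene [(427.6, -461.1, 44, 9, 167), (428.0, -393.9, 23, 10, 173), (483.0, -404.3, 25, 10, 27), (397.3, -332.7, 25, 10, 126), (439.7, -330.9, 25, 11, 112), (512.4, -356.5, 97, 91, 119), (405.7, -287.0, 67, 27, 170)]
```

Call:
step_arm --motion '[[[-0.03,-0.02,0.4],0],[[-0.03,-0.02,0.7],0],[[-0.03,-0.02,0.84],0],[[-0.03,-0.02,0.84],0],[[-0.03,-0.02,0.84],0]]'

```text
time: 21.25
tool_pos: [0.4935, -0.3331, 0.0398]
tool_rot: [3.14, -0.0, 0.718]
contact_force: [-0.2, 0.1, -1.1]
opening: 0.0218
grip_force: 0.0
```

Call:
step_arm --motion '[[[0,0,0],0],[[0,0,0],0],[[0,0,0],0],[[0,0,-0.2],0],[[0,0,-0.8],0],[[0,0,-1.4],0],[[0,0,-2.0],0],[[0,0,-2.0],0]]' --hand 255 --squeeze 30

```text
time: 22.25
tool_pos: [0.4944, -0.3339, 0.1631]
tool_rot: [3.135, -0.001, 0.718]
contact_force: [-0.4, -0.0, -0.3]
opening: 0.008
grip_force: 30.0
```

```bash
python3 -c "
from h import *
st();print(go(.55,-.165,.155,.716))"
```

```text
22.25 [ 0.4944 -0.3339  0.1631] [ 3.135e+00 -1.000e-03  7.180e-01] F [-0.4 -0.  -0.3] op 0.008 g 30.0 q6 0.13
(array([ 2.55, -1.51,  0.13]), np.float64(0.002))
```

The bolt is gripped (8 mm). Carrying it to the bowl.

Call:
step_arm --motion '[[[0.5,-0.3,0],0],[[1.2,-0.7,0],0],[[1.9,-1.1,0],0],[[2.4,-1.4,0],0],[[2.55,-1.51,0.3],0],[[2.55,-1.51,1.0],0],[[2.55,-1.51,1.5],0],[[2.55,-1.51,1.6],0],[[2.55,-1.51,1.6],0]]'

```text
time: 23.38
tool_pos: [0.5487, -0.164, 0.0633]
tool_rot: [-3.141, 0.0, 0.718]
contact_force: [-1.0, 0.4, 0.5]
opening: 0.0081
grip_force: 30.0
```

Call:
step_arm --motion '[[[0,0,0],0],[[0,0,0],0],[[0,0,-0.7],0],[[0,0,-1.4],0],[[-0.6,0.4,-1.6],0],[[-1.2,0.9,-1.6],0],[[-1.8,1.5,-1.6],0],[[-1.8,1.5,-1.6],0]]' --hand 188

```text
time: 24.38
tool_pos: [0.526, -0.3063, 0.1597]
tool_rot: [3.139, 0.0, 0.714]
contact_force: [-0.0, 0.7, 0.5]
opening: 0.0241
grip_force: 0.0
```

```bash
python3 -c "
from b import *
chk(.482,-.4037,.09,.454)"
```

```text
24.38 [ 0.526  -0.3063  0.1597] [3.139 0.    0.714] F [-0.   0.7  0.5] op 0.0241 g 0.0 q6 0.2
go [-1.62  0.75  1.16] 0.26
scene [(427.6, -461.1, 44, 9, 167), (428.0, -393.9, 23, 10, 173), (483.1, -404.5, 25, 10, 27), (395.6, -334.1, 25, 11, 127), (439.5, -330.9, 25, 11, 112), (533.5, -362.3, 91, 48, 80), (405.7, -286.9, 67, 27, 170)]
```

Call:
step_arm --motion '[[[-0.5,0.25,0.2],0.13],[[-1.0,0.5,0.5],0.26],[[-1.5,0.7,0.9],0.26],[[-1.62,0.75,1.16],0.26],[[-1.62,0.75,1.16],0.26],[[-1.62,0.75,1.16],0.26]]'

```text
time: 25.18
tool_pos: [0.484, -0.3995, 0.0905]
tool_rot: [3.141, -0.001, 0.459]
contact_force: [-0.1, 0.5, 1.0]
opening: 0.024
grip_force: 0.0
```

```bash
python3 -c "
from b import *
chk(.482,-.4037,.038,.454)"
```

```text
25.18 [ 0.484  -0.3995  0.0905] [ 3.141e+00 -1.000e-03  4.590e-01] F [-0.1  0.5  1. ] op 0.024 g 0.0 q6 0.3
go [-0.06  0.05  0.87] 0.005
scene [(427.6, -461.1, 44, 9, 167), (428.0, -393.9, 23, 10, 173), (395.6, -334.1, 25, 11, 127), (450.1, -361.0, 204, 150, 132)]
```

Call:
step_arm --motion '[[[-0.04,0.04,0.4],0],[[-0.04,0.04,0.7],0],[[-0.04,0.04,0.86],0],[[-0.04,0.04,0.86],0],[[-0.04,0.04,0.86],0]]'

```text
time: 25.85
tool_pos: [0.4822, -0.404, 0.0386]
tool_rot: [3.14, -0.0, 0.458]
contact_force: [0.4, -0.4, -0.4]
opening: 0.0245
grip_force: 0.0
```

Call:
step_arm --motion '[[[0,0,0],0],[[0,0,0],0],[[0,0,0],0],[[0,0,-0.2],0],[[0,0,-0.8],0],[[0,0,-1.4],0],[[0,0,-2.0],0],[[0,0,-2.0],0]]' --hand 255

```text
time: 26.85
tool_pos: [0.4831, -0.4051, 0.1622]
tool_rot: [3.134, -0.002, 0.458]
contact_force: [0.4, 0.2, -0.8]
opening: 0.0081
grip_force: 30.0
```

```bash
python3 -c "
from h import *
st();print(go(.55,-.195,.16,.454))"
```

```text
26.85 [ 0.4831 -0.4051  0.1622] [ 3.134e+00 -2.000e-03  4.580e-01] F [ 0.4  0.2 -0.8] op 0.0081 g 30.0 q6 0.29
(array([ 2.55, -2.65,  0.02]), np.float64(0.004))
```

Call:
step_arm --motion '[[[0.6,-0.6,0],0],[[1.2,-1.25,0],0],[[1.8,-1.9,0],0],[[2.3,-2.4,0],0],[[2.55,-2.65,0.3],0],[[2.55,-2.65,1.0],0],[[2.55,-2.65,1.5],0],[[2.55,-2.65,1.6],0],[[2.55,-2.65,1.6],0]]'

```text
time: 27.98
tool_pos: [0.5488, -0.1937, 0.0621]
tool_rot: [-3.141, 0.0, 0.458]
contact_force: [-0.4, 0.5, -0.3]
opening: 0.0084
grip_force: 30.0
```

Call:
step_arm --motion '[[[0,0,0],0],[[0,0,0],0],[[0,0,-0.7],0],[[0,0,-1.4],0],[[-0.6,0.3,-1.6],-0.15],[[-1.3,0.6,-1.6],-0.33],[[-2.0,0.9,-1.6],-0.51],[[-2.68,1.22,-1.6],-0.69],[[-2.68,1.22,-1.2],-0.87],[[-2.68,1.22,-0.8],-1.05]]' --hand 188

```text
time: 29.22
tool_pos: [0.4367, -0.3313, 0.1104]
tool_rot: [3.14, 0.002, 1.512]
contact_force: [-0.5, -0.1, -0.0]
opening: 0.0236
grip_force: 0.0
```

```bash
python3 -c "
from b import *
chk(.438,-.3318,.09,1.946)"
```

```text
29.23 [ 0.4367 -0.3313  0.1104] [3.140e+00 2.000e-03 1.512e+00] F [-0.5 -0.1 -0. ] op 0.0236 g 0.0 q6 -0.73
go [-0.01  0.02  0.34] -0.434
scene [(427.6, -461.1, 44, 9, 167), (428.0, -393.9, 23, 10, 173), (395.6, -334.1, 25, 11, 127), (439.7, -330.9, 25, 11, 112), (534.3, -362.7, 91, 46, 80), (434.3, -301.0, 131, 35, 168)]
```

Call:
step_arm --motion '[[[-0.01,0.02,0.1],-0.18],[[-0.01,0.02,0.2],-0.36],[[-0.01,0.02,0.34],-0.434],[[-0.01,0.02,0.34],-0.434]]'

```text
time: 29.78
tool_pos: [0.4381, -0.3308, 0.0899]
tool_rot: [-3.142, 0.0, 1.939]
contact_force: [0.4, 0.3, 0.7]
opening: 0.0238
grip_force: 0.0
```

```bash
python3 -c "
from b import *
st();print(go(.438,-.3318,.038,1.946))"
```

```text
29.77 [ 0.4381 -0.3308  0.0899] [-3.142  0.     1.939] F [0.4 0.3 0.7] op 0.0238 g 0.0 q6 -1.15
(array([-0.01, -0.01,  0.87]), np.float64(-0.007))
```

Call:
step_arm --motion '[[[-0.01,0,0.4],0],[[-0.01,0,0.7],0],[[-0.01,0,0.86],0],[[-0.01,0,0.86],0],[[-0.01,0,0.86],0]]'

```text
time: 30.4
tool_pos: [0.4387, -0.3319, 0.0388]
tool_rot: [3.141, 0.001, 1.941]
contact_force: [-0.3, -1.1, 0.1]
opening: 0.0238
grip_force: 0.0
```

Call:
step_arm --motion '[[[0,0,0],0],[[0,0,0],0],[[0,0,0],0],[[0,0,-0.2],0],[[0,0,-0.8],0],[[0,0,-1.4],0],[[0,0,-2.0],0],[[0,0,-2.0],0]]' --hand 255

```text
time: 31.4
tool_pos: [0.4395, -0.3326, 0.1615]
tool_rot: [3.139, 0.006, 1.942]
contact_force: [0.0, 0.6, -0.2]
opening: 0.0079
grip_force: 30.0
```

Call:
step_arm --motion '[[[0.5,0.6,0],0],[[1.0,1.2,0],0],[[1.5,1.8,0],0],[[1.9,2.3,0],0],[[2.03,2.44,0.3],0],[[2.03,2.44,1.0],0],[[2.03,2.44,1.5],0],[[2.03,2.44,1.6],0],[[2.03,2.44,1.6],0]]'

```text
time: 32.52
tool_pos: [0.5305, -0.165, 0.062]
tool_rot: [-3.141, -0.0, 1.942]
contact_force: [0.2, -0.4, -0.2]
opening: 0.0083
grip_force: 30.0
```

Call:
step_arm --motion '[[[0,0,0],0],[[0,0,0],0],[[0,0,-0.7],0],[[0,0,-1.4],0],[[-0.5,-0.5,-1.6],-0.16],[[-1.1,-1.1,-1.6],-0.34],[[-1.7,-1.7,-1.6],-0.52],[[-2.3,-2.3,-1.6],-0.7],[[-2.9,-2.99,-1.4],-0.88],[[-2.9,-2.99,-1.0],-1.06]]' --hand 188

```text
time: 33.78
tool_pos: [0.4251, -0.3964, 0.1231]
tool_rot: [-3.138, 0.003, 3.003]
contact_force: [0.3, -0.0, -0.6]
opening: 0.024
grip_force: 0.0
```

```bash
python3 -c "
from b import *
chk(.4277,-.393,.09,3.011)"
```

```text
33.77 [ 0.4251 -0.3964  0.1231] [-3.138e+00  3.000e-03  3.003e+00] F [ 0.3 -0.  -0.6] op 0.024 g 0.0 q6 -2.31
go [-0.03  0.06  0.55] -0.008
scene [(427.6, -461.1, 44, 9, 167), (534.3, -362.7, 91, 46, 79), (428.4, -358.8, 170, 132, 97)]
```

Call:
step_arm --motion '[[[-0.03,0.06,0.3],0],[[-0.03,0.06,0.55],0],[[-0.03,0.06,0.55],0],[[-0.03,0.06,0.55],0]]'

```text
time: 34.33
tool_pos: [0.4291, -0.3889, 0.0896]
tool_rot: [-3.141, 0.001, 3.002]
contact_force: [-0.1, -1.2, 0.1]
opening: 0.024
grip_force: 0.0
```

```bash
python3 -c "
from b import *
st();print(go(.4277,-.393,.038,3.011))"
```

```text
34.33 [ 0.4291 -0.3889  0.0896] [-3.141e+00  1.000e-03  3.002e+00] F [-0.1 -1.2  0.1] op 0.024 g 0.0 q6 -2.3
(array([ 0.01, -0.07,  0.86]), np.float64(-0.009))
```

Call:
step_arm --motion '[[[0.01,-0.06,0.4],0],[[0.01,-0.06,0.7],0],[[0.01,-0.06,0.86],0],[[0.01,-0.06,0.86],0],[[0.01,-0.06,0.86],0]]'

```text
time: 34.95
tool_pos: [0.4281, -0.3927, 0.0382]
tool_rot: [-3.14, 0.001, 3.002]
contact_force: [0.0, -0.3, -0.2]
opening: 0.0241
grip_force: 0.0
```

Call:
step_arm --motion '[[[0,0,0],0],[[0,0,0],0],[[0,0,0],0],[[0,0,-0.2],0],[[0,0,-0.8],0],[[0,0,-1.4],0],[[0,0,-2.0],0],[[0,0,-2.0],0]]' --hand 255

```text
time: 35.95
tool_pos: [0.4288, -0.3936, 0.1612]
tool_rot: [-3.137, 0.005, 3.002]
contact_force: [-0.6, 0.5, 0.8]
opening: 0.0081
grip_force: 30.0
```

Call:
step_arm --motion '[[[-0.25,0.7,0],0],[[-0.5,1.4,0],0],[[-0.75,2.1,0],0],[[-1.0,2.9,0],0],[[-1.22,3.5,0.1],0],[[-1.22,3.5,0.9],0],[[-1.22,3.5,1.5],0],[[-1.22,3.5,1.6],0],[[-1.22,3.5,1.6],0]]'

```text
time: 37.08
tool_pos: [0.5295, -0.1948, 0.0617]
tool_rot: [-3.141, 0.0, 3.002]
contact_force: [0.3, 0.0, -0.1]
opening: 0.0082
grip_force: 30.0
```

Call:
step_arm --motion '[[[0,0,0],0],[[0,0,0],0],[[0,0,-0.7],0],[[0,0,-1.4],0],[[0.4,-0.5,-1.6],0.18],[[0.8,-1.0,-1.6],0.36],[[1.2,-1.5,-1.6],0.54],[[1.2,-1.5,-1.6],0.72],[[1.2,-1.5,-1.6],0.794],[[1.2,-1.5,-1.6],0.794]]' --hand 188

```text
time: 38.33
tool_pos: [0.4456, -0.2739, 0.158]
tool_rot: [3.141, 0.001, 2.208]
contact_force: [-0.6, 0.2, 0.4]
opening: 0.0242
grip_force: 0.0
```

```bash
python3 -c "
from b import *
chk(.3965,-.333,.09,2.208); c=cam('top'); print(bolts(c,(363,244,435,320)));cam('wrist','w11.png')"
```

```text
38.33 [ 0.4456 -0.2739  0.158 ] [3.141e+00 1.000e-03 2.208e+00] F [-0.6  0.2  0.4] op 0.0242 g 0.0 q6 -1.34
go [-0.3  -1.24  1.13] 0.0
scene [(426.9, -460.9, 45, 9, 167), (397.8, -332.4, 25, 11, 127), (534.3, -362.7, 91, 46, 79), (405.7, -287.0, 67, 27, 170)]
[(437.5, -370.6, 149, 127, 150)]
```

Call:
step_arm --motion '[[[-0.1,-0.4,0.2],0],[[-0.2,-0.8,0.5],0],[[-0.3,-1.23,0.9],0],[[-0.3,-1.23,1.13],0],[[-0.3,-1.23,1.13],0],[[-0.3,-1.23,1.13],0],[[-0.3,-1.23,1.13],0]]'

```text
time: 39.35
tool_pos: [0.3977, -0.3318, 0.0903]
tool_rot: [3.141, 0.002, 2.209]
contact_force: [1.3, -0.6, 0.0]
opening: 0.0239
grip_force: 0.0
```

```bash
python3 -c "
from b import *
st();print(go(.397,-.333,.038,2.208))"
```

```text
39.35 [ 0.3977 -0.3318  0.0903] [3.141e+00 2.000e-03 2.209e+00] F [ 1.3 -0.6  0. ] op 0.0239 g 0.0 q6 -1.48
(array([-0.01, -0.02,  0.87]), np.float64(0.001))
```

Call:
step_arm --motion '[[[-0.01,-0.01,0.4],0],[[-0.01,-0.01,0.7],0],[[-0.01,-0.01,0.86],0],[[-0.01,-0.01,0.86],0],[[-0.01,-0.01,0.86],0]]'

```text
time: 39.98
tool_pos: [0.3972, -0.3332, 0.0386]
tool_rot: [3.141, 0.001, 2.208]
contact_force: [-0.2, -0.5, -1.0]
opening: 0.0244
grip_force: 0.0
```

Call:
step_arm --motion '[[[0,0,0],0],[[0,0,0],0],[[0,0,0],0],[[0,0,-0.2],0],[[0,0,-0.8],0],[[0,0,-1.4],0],[[0,0,-2.0],0],[[0,0,-2.0],0]]' --hand 255

```text
time: 40.98
tool_pos: [0.3979, -0.334, 0.1613]
tool_rot: [3.141, 0.007, 2.208]
contact_force: [0.5, -1.4, -0.2]
opening: 0.0082
grip_force: 30.0
```

Call:
step_arm --motion '[[[0.15,0.7,0],0],[[0.3,1.4,0],0],[[0.45,2.1,0],0],[[0.55,2.9,0],0],[[0.63,3.43,0.1],0],[[0.63,3.43,0.9],0],[[0.63,3.43,1.4],0],[[0.63,3.43,1.5],0],[[0.63,3.43,1.5],0]]'

```text
time: 42.1
tool_pos: [0.5397, -0.1802, 0.068]
tool_rot: [-3.141, -0.0, 2.208]
contact_force: [0.0, -0.3, 0.1]
opening: 0.0082
grip_force: 30.0
```

Call:
step_arm --motion '[[[0,0,0],0],[[0,0,0],0],[[0,0,-0.7],0],[[0,0,-1.4],0],[[0,0,-2.0],0.15],[[-0.4,-0.3,-2.2],0.33],[[-0.8,-0.6,-2.2],0.5],[[-0.8,-0.6,-2.2],0.559],[[-0.8,-0.6,-2.2],0.559]]' --hand 100

```text
time: 43.22
tool_pos: [0.5393, -0.2404, 0.2005]
tool_rot: [3.141, 0.001, 1.649]
contact_force: [-0.6, -0.0, -0.3]
opening: 0.056
grip_force: 0.0
```

Run:
```python
from b import *
chk(.6756,-.1698,.20,1.649); c=cam('wrist'); s=cam('scene')
o=np.zeros((480,800,3),np.uint8);o[:300]=cv2.resize(c['pixels'][:,:,::-1],(400,300)).repeat(1,0) if 0 else 0
o[:290,:640]=c['pixels'][:290,:,::-1];o[290:480,:240]=s['pixels'][220:410,220:460,::-1]
cv2.imwrite('pics/w12.png',o)
```

```text
43.23 [ 0.5393 -0.2404  0.2005] [3.141e+00 1.000e-03 1.649e+00] F [-0.6 -0.  -0.3] op 0.056 g 0.0 q6 -0.63
go [1.   2.36 0.01] -0.0
scene [(427.6, -461.1, 44, 9, 167), (534.3, -362.7, 91, 46, 80), (405.7, -287.1, 67, 27, 170)]
```

View pics/w12.png

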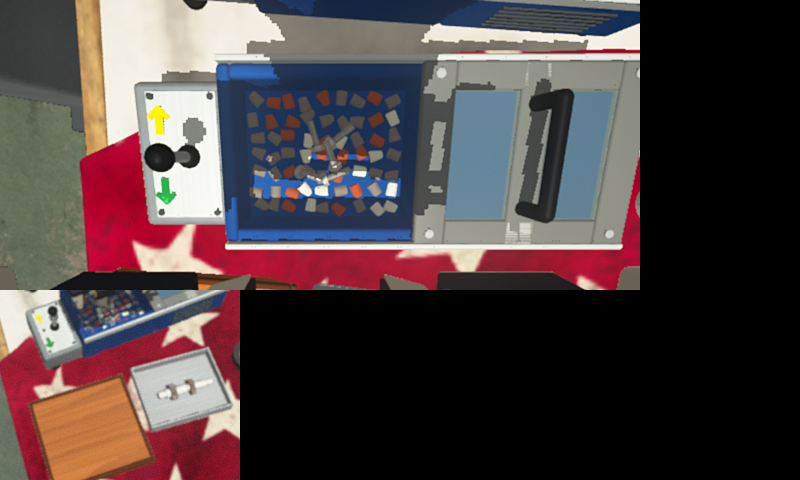

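The bolts are in the bowl near (325,150), the board is empty, the toggle is still upright and the shaft is in the tray. Closing the lid.

Call:
step_arm --motion '[[[0.3,0.7,0],0],[[0.6,1.4,0],0],[[0.9,2.0,0],0],[[1.0,2.36,0],0],[[1.0,2.36,0.3],0],[[1.0,2.36,0.9],0],[[1.0,2.36,1.35],0],[[1.0,2.36,1.35],0],[[1.0,2.36,1.35],0]]'

```text
time: 44.5
tool_pos: [0.6766, -0.1692, 0.1204]
tool_rot: [3.14, 0.001, 1.649]
contact_force: [0.5, 0.3, 0.3]
opening: 0.0556
grip_force: 0.0
```

Call:
step_arm --motion '[[[0,0,0],0],[[0,0,0],0],[[0,0,0],0],[[0,0,0],0],[[0,0,0],0],[[0,0,0],0]]' --hand 255 --squeeze 15

```text
time: 45.25
tool_pos: [0.6754, -0.1692, 0.1189]
tool_rot: [-3.14, -0.0, 1.649]
contact_force: [-2.7, -1.0, 2.3]
opening: 0.0094
grip_force: 15.0
```

Call:
step_arm --motion '[[[0,-0.3,0],0],[[0,-0.6,0],0],[[0,-0.9,0],0],[[0,-1.2,0],0],[[0,-1.5,0],0],[[0,-1.8,0],0],[[0,-2.05,0],0],[[0,-2.22,0],0],[[0,-2.22,0],0],[[0,-2.22,0],0]]'

```text
time: 46.5
tool_pos: [0.5428, -0.1797, 0.1189]
tool_rot: [-3.141, 0.0, 1.649]
contact_force: [-2.0, -1.8, 0.1]
opening: 0.0094
grip_force: 15.0
```

Call:
step_arm --motion '[[[0,-0.05,0],0],[[0,-0.08,0],0],[[0,-0.1,0],0],[[0,-0.1,0],0],[[0,-0.1,0],0]]'

```text
time: 47.12
tool_pos: [0.5405, -0.1799, 0.119]
tool_rot: [3.134, 0.001, 1.649]
contact_force: [13.0, 0.6, -9.9]
opening: 0.0092
grip_force: 15.0
```

Against the shut stop (+13 N, travel 135 mm from the open stop). I'll release and retreat.

Call:
step_arm --motion '[[[0,0.05,0],0],[[0,0.05,0],0],[[0,0.05,0],0],[[0,0.05,-0.4],0],[[0,0.05,-1.2],0],[[0,0.05,-2.0],0],[[0,0.05,-2.4],0],[[-0.6,0,-2.4],0],[[-1.3,0,-2.4],0],[[-1.3,0,-2.4],0]]' --hand 100

```text
time: 48.38
tool_pos: [0.5426, -0.2602, 0.2625]
tool_rot: [-3.141, 0.0, 1.645]
contact_force: [-0.2, 1.0, 0.5]
opening: 0.0553
grip_force: 0.0
```

Run:
```python
from b import *
st(); c=cam('wrist')
H,S,V=cv2.split(cv2.cvtColor(c['pixels'],cv2.COLOR_RGB2HSV))
m=(V<60).astype(np.uint8)*255; m[268:]=0
for k in cv2.findContours(m,0,1)[0]:
  if cv2.contourArea(k)>150: print(cv2.boundingRect(k),np.round(ray(c,*cv2.minAreaRect(k)[0],.115),3))
print('handle exp',proj(c,[.5405,-.18,.115]),'knob off',proj(c,[.4373,-.1885,.105]),'rev',proj(c,[.4355,-.166,.1]),'fwd',proj(c,[.439,-.211,.1]),'b knob fwd',proj(c,[.441,-.036,.1]))
```

```text
48.38 [ 0.5426 -0.2602  0.2625] [-3.141  0.     1.645] F [-0.2  1.   0.5] op 0.0553 g 0.0 q6 -0.65
(176, 118, 24, 23) [ 0.44  -0.188  0.115]
(316, 72, 14, 109) [ 0.54  -0.178  0.115]
(623, 0, 17, 134) [ 0.757 -0.121  0.115]
(0, 0, 45, 25) [ 0.327 -0.118  0.115]
handle exp [322.82483305 128.54419962] knob off [188.13435534 130.41754867] rev [187.6488673  100.05581004] fwd [192.70824543 160.24758816] b knob fwd [ 193.51413269 -101.46233156]
```

The handle is back at its shut position (0.540, -0.178) and the knob is at centre off. Handing in.

```bash
python3 -c "
from h import *
print(robot.hand_in())"
```

```text
the job is handed in; nothing more can be done
None
```

The finished tumbler is switched off with its lid shut. Its gear shaft lies flat in the steel tray and all five bolts are in the bowl; the other tumbler's switch and lid were not touched. I handed the job in at about 48 s, and no verdict was returned.

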